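# Line up the seasonings by height

### The arm

A 6-joint arm with a two-finger parallel gripper is mounted at the origin on a cart in front of the work surface, level with it; the furniture and walls round the work are solid. World frame = base frame: x ahead of the robot, y to its left, z up, the work surface at z = 0. Lengths are in m, angles in rad, forces in N, time in s.
With the tool pointing down it reaches from about 0.275 to 0.825 m from the base axis. Payload 5.2 kg.
Tool frame: the origin (TCP) lies midway between the tips of the shut fingers; the grasp point (between the pads) lies 19 mm behind it; z points along the fingers, y is the line along which they close (so a half turn about z gives the same grasp; the last joint's range is limited). The gripper opens to 93 mm and grips with 3 to 60 N. Pads are 15 mm wide; open, the fingers measure 128 mm over their backs; the gripper's body (75 mm by 188 mm) begins 65 mm behind the grasp point.
Start: joints at [1.115, 0.259, 1.535, -0, 1.348, -0.203], TCP at [0.138, 0.533, 0.219] pointing down, gripper open.
Joint ranges: [-3.14, 3.14], [-0.91, 2.08], [0.19, 2.58], [-1.22, 4.36], [0.22, 2.71], [-3.12, 3.12]. Speed limits (rad/s): [2.57, 2.57, 3.14, 3.14, 3.14, 3.14].

### API

Orientations are given as a rotation vector (axis times angle).
In Python, from workcell import bot gives the robot as it stands. Calls block until the motion is done:
- bot.move_pose(position, orientation): joint-space move of the TCP to a pose.
- bot.move_linear(position, velocity=0.15, orientation=None, stop_force=None): straight line of the TCP; orientation=None keeps the orientation; velocity is the mean speed in m/s. With stop_force (N) it stops when the force on the tool has changed by that much, and returns True; else False.
- bot.movej(angles): joint-space move.
- bot.grip(opening): finger opening in m; the grip force is fixed at half the most; returns when the fingers have stopped.
- bot.hold(seconds).
- bot.inverse_kinematics(position, orientation): joint angles nearest the present ones, or None.
- bot.grab_frame(name): name is "scene" or "top"; returns the picture (420x560x3 uint8, red, green, blue); there is no depth.
- bot.get_calibration(name): a dict with "intrinsics" (3x3 intrinsics, pixels), "rvec" (rotation vector, rad) and "tvec" (3), from world to camera coordinates, as OpenCV has them. Camera axes: x right, y down, z forward; pixel columns grow to the right and rows downward; lengths in m; the calibration is good to about 2 mm. A picture is of the moment at which its call begins. get_calibration takes no time and is no camera call.
A pose or a line that the arm cannot do raises bot.PlanningError and nothing moves.
- bot.job_done(): hands the job in; it is judged then, once.
Readings, each from a call of its own:
- bot.current_clock(): time.
- bot.current_joint_pos(): joint angles.
- bot.current_dq(): joint speeds.
- bot.current_effort(): joint torques, N m.
- bot.current_eef_pos(): TCP position.
- bot.current_eef_rot(): TCP orientation.
- bot.current_ft_force(): force on the tool from outside, world axes, zero at the start.
- bot.current_moment(): the same for the moment, N m.
- bot.current_grip_width(): finger opening in m.
- bot.current_grip_force(): force on a finger pad.
Only numpy, scipy, OpenCV 4.12 (cv2) and the standard library are available. Lean on these libraries where they do the work, as an engineer would, in place of code of your own. Each camera call takes 0.05 s, during which the arm holds its last target. There are 200 camera calls.

### The job

Line up the four seasonings (yellow-capped spice jar, wooden pepper mill, white salt pot and low bare-metal tin) by height on the four cork discs of the wooden board, with the tallest on the disc next to the small white bowl and the shortest on the disc next to the red-lidded food tub. Stand each one upright in the middle of its disc, and do not tip any of them over or shift the bowl or the tub.

Things in the scene. Friction and masses are not known exactly. Their poses are not given: they have to be found in the camera images.
- spice_jar_mid (a point): Spice jar with a picture label and a round yellow screw cap, the tallest of the four seasonings: 100 mm high, rounded-square body 45 mm wide (up to about 50 mm across its corners), cap 44 mm across from 80 mm up. Easiest grasped a little above its centre. Listed point: its centre, half-way up on its axis; z axis up along it. Its x and y axes are square to its sides.
- pepper_mill_mid (a point): Small turned dark-wood pepper mill with a steel button on top, second tallest: 82 mm high, foot 52 mm across, straight waist 40 mm across from 26 to 58 mm up, head 48 mm across. Listed point: its centre, half-way up on its axis; z axis up along it.
- salt_pot_mid (a point): White ceramic salt pot with a wooden lid and small wooden knob (lid fixed), second shortest: 62 mm high in all, straight round body 60 mm across up to 44 mm, lid 62 mm across. Listed point: its centre, half-way up on its axis; z axis up along it.
- herb_tin_mid (a point): Low round bare-metal herb tin, dark grey body and bright lid (lid fixed), the shortest: 42 mm high, 54 mm across, the lid 56 mm across from 28 mm up. Listed point: its centre, half-way up on its axis; z axis up along it.
- disc_1: Cork-brown round disc, 78 mm across, lying on the dark wooden board; its top, the surface to stand things on, is 18 mm above the worktop. Fixed. Origin: centre of the disc's underside, 4 mm below its top. Disc 1 of 4, the leftmost of the row as the robot sees it (largest y); neighbouring discs are 85 mm apart. z axis up; its y axis runs along the row, to the robot's left (the row is turned clockwise by 0.05 to 0.45 rad, its left end farther from the robot).
- disc_2: Cork-brown round disc, 78 mm across, lying on the dark wooden board; its top, the surface to stand things on, is 18 mm above the worktop. Fixed. Origin: centre of the disc's underside, 4 mm below its top. Disc 2 of 4, second from the left; neighbouring discs are 85 mm apart. z axis up; its y axis runs along the row, to the robot's left (the row is turned clockwise by 0.05 to 0.45 rad, its left end farther from the robot).
- disc_3: Cork-brown round disc, 78 mm across, lying on the dark wooden board; its top, the surface to stand things on, is 18 mm above the worktop. Fixed. Origin: centre of the disc's underside, 4 mm below its top. Disc 3 of 4, third from the left; neighbouring discs are 85 mm apart. z axis up; its y axis runs along the row, to the robot's left (the row is turned clockwise by 0.05 to 0.45 rad, its left end farther from the robot).
- disc_4: Cork-brown round disc, 78 mm across, lying on the dark wooden board; its top, the surface to stand things on, is 18 mm above the worktop. Fixed. Origin: centre of the disc's underside, 4 mm below its top. Disc 4 of 4, the rightmost (smallest y); neighbouring discs are 85 mm apart. z axis up; its y axis runs along the row, to the robot's left (the row is turned clockwise by 0.05 to 0.45 rad, its left end farther from the robot).
- bowl: Empty white bowl, 114 mm across, 47 mm high, loose on the worktop just beyond one end of the row of discs (which end varies), about 125 mm from the centre of the last disc. Origin: centre of its underside.
- food_tub: Clear food tub with a red lid, 89 x 119 x 56 mm high, loose on the worktop just beyond the other end of the row. Origin: centre of its underside.
Things that resemble listed ones, but are neither listed nor needed, are in the scene too. What is shaped like the part that bears spice_jar_mid but blue or orange is not meant.

How it is judged:
At the end, for the whole second after the job is handed in: Each seasoning stands upright (within 0.12 rad), at rest, on its own disc, its axis within 15 mm of the disc's centre and its foot on the disc (5 mm); counted from the disc next to the bowl, the order is spice jar, pepper mill, salt pot, herb tin (angle between each of spice_jar_mid, pepper_mill_mid, salt_pot_mid, herb_tin_mid's own z axis and vertical below 0.12 rad and linear speed of each of spice_jar, pepper_mill, salt_pot, herb_tin below 0.02 m/s and ((horizontal distance between bowl and disc_1 below 0.2 m and horizontal distance between spice_jar_mid and disc_1 below 0.015 m and z of spice_jar_mid in the frame of disc_1 between 0.049 and 0.059 m and horizontal distance between pepper_mill_mid and disc_2 below 0.015 m and z of pepper_mill_mid in the frame of disc_2 between 0.04 and 0.05 m and horizontal distance between salt_pot_mid and disc_3 below 0.015 m and z of salt_pot_mid in the frame of disc_3 between 0.03 and 0.04 m and horizontal distance between herb_tin_mid and disc_4 below 0.015 m and z of herb_tin_mid in the frame of disc_4 between 0.02 and 0.03 m) or (horizontal distance between bowl and disc_4 below 0.2 m and horizontal distance between spice_jar_mid and disc_4 below 0.015 m and z of spice_jar_mid in the frame of disc_4 between 0.049 and 0.059 m and horizontal distance between pepper_mill_mid and disc_3 below 0.015 m and z of pepper_mill_mid in the frame of disc_3 between 0.04 and 0.05 m and horizontal distance between salt_pot_mid and disc_2 below 0.015 m and z of salt_pot_mid in the frame of disc_2 between 0.03 and 0.04 m and horizontal distance between herb_tin_mid and disc_1 below 0.015 m and z of herb_tin_mid in the frame of disc_1 between 0.02 and 0.03 m))); the robot touches nothing.
It fails at once if a seasoning is tipped over (leans more than 0.7 rad) (angle between any of spice_jar_mid, pepper_mill_mid, salt_pot_mid, herb_tin_mid's own z axis and vertical above 0.7 rad).
It fails at once if the bowl or the food tub is shifted by more than 25 mm (distance of any of bowl, food_tub from where it was at the start of the episode above 0.025 m).
It also fails if it takes over 102 s, if anything falls off the work surface, if the arm or the gripper's body presses on something with over 40 N, if the wrist force passes 120 N, or if a joint passes its speed limit or range.

## Working session

There is one attempt and no reset: what is moved stays moved. The work goes in short steps, each a Python script; the robot and the scene stay as the last script left them, time stands still between calls to the robot, and variables do not carry over. Pictures are saved under pics/ and viewed, at most 14 in all, crops included, and the job is handed in when it is done.

```bash
mkdir -p pics; python3 - <<'E'
from workcell import bot
import cv2
for n in("scene","top"):
    cv2.imwrite(f"pics/{n}0.png",bot.grab_frame(n)[:,:,::-1]); print(n,bot.get_calibration(n))
print(bot.current_clock(),bot.current_eef_rot())
E
```

```text
scene {'intrinsics': array([[452.20417183,   0.        , 280.60962775],
       [  0.        , 452.20417183, 214.92567181],
       [  0.        ,   0.        ,   1.        ]]), 'rvec': array([ 0.24352472,  2.70134464, -1.43097442]), 'tvec': array([0.52249988, 0.0034916 , 1.68531162])}
top {'intrinsics': array([[511.20048056,   0.        , 274.4768911 ],
       [  0.        , 511.20048056, 212.96921761],
       [  0.        ,   0.        ,   1.        ]]), 'rvec': array([ 2.13388833, -2.13289153,  0.18705616]), 'tvec': array([-0.03548377,  0.54730203,  1.5202488 ])}
0.1 [-3.95976916e-01 -3.11602796e+00  2.42028962e-03]
```

View pics/scene0.png

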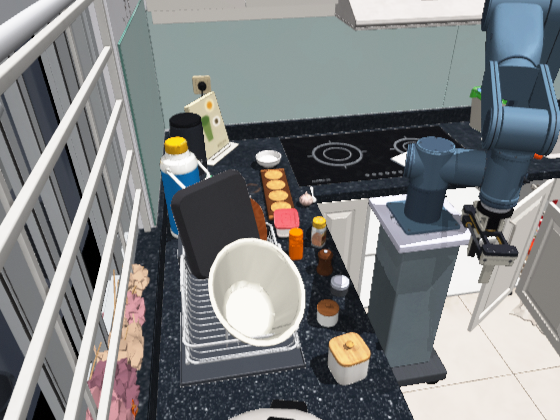

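View pics/top0.png

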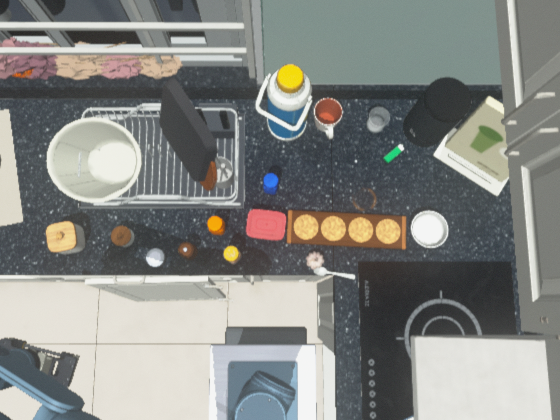

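The top view shows the discs at px (306,333,360,388; ~230), the tub at the left end (266,225) and the bowl at the right end (430,229). The jar is at (231,254), mill (186,249), tin (155,257) and salt pot (121,236); the orange and blue jars and the square canister are decoys. So the order from the left is tin, salt, mill, jar. I'll zoom in next.

```bash
cat > h.py <<'E'
import numpy as np, cv2
from workcell import bot
def cal(n):
    c=bot.get_calibration(n); R,_=cv2.Rodrigues(c["rvec"]); return c["intrinsics"],R,np.array(c["tvec"]).ravel()
def ray(n,uv):
    K,R,t=cal(n); d=R.T@np.linalg.solve(K,[*uv,1.]); return -R.T@t,d
def onplane(n,uv,z):
    o,d=ray(n,uv); return o+d*(z-o[2])/d[2]
def tri(a,b):
    (o1,d1),(o2,d2)=ray("top",a),ray("scene",b)
    s=np.linalg.lstsq(np.c_[d1,-d2],o2-o1,rcond=None)[0]
    p,q=o1+s[0]*d1,o2+s[1]*d2; return (p+q)/2,np.linalg.norm(p-q)
def proj(n,p):
    K,R,t=cal(n); q=K@(R@np.asarray(p)+t); return q[:2]/q[2]
E
python3 - <<'E'
import cv2
from h import *
t=cv2.imread("pics/top0.png"); s=cv2.imread("pics/scene0.png")
cv2.imwrite("pics/tc.png",cv2.resize(t[205:280,95:255],None,fx=5,fy=5,interpolation=2))
cv2.imwrite("pics/tb.png",cv2.resize(t[200:260,280:455],None,fx=4.5,fy=4.5,interpolation=2))
cv2.imwrite("pics/sc.png",cv2.resize(s[140:335,240:360],None,fx=3,fy=3,interpolation=2))
for n,uv,z in [("jar",(231,254),.1),("mill",(186,249),.08),("tin",(155,257),.04),("salt",(121,236),.05),("d1",(306,228),.018),("d4",(388,232),.018),("bowl",(430,229),.04),("edge",(180,275),0),("tub",(266,225),.056)]: print(n,onplane("top",uv,z).round(3))
E
```

```text
jar [0.416 0.092 0.1  ]
mill [0.433 0.227 0.08 ]
tin [0.413 0.327 0.04 ]
salt [0.476 0.43  0.05 ]
d1 [ 0.505 -0.133  0.018]
d4 [ 0.493 -0.388  0.018]
bowl [ 0.499 -0.512  0.04 ]
edge [0.361 0.257 0.   ]
tub [ 0.509 -0.009  0.056]
```

View pics/tc.png

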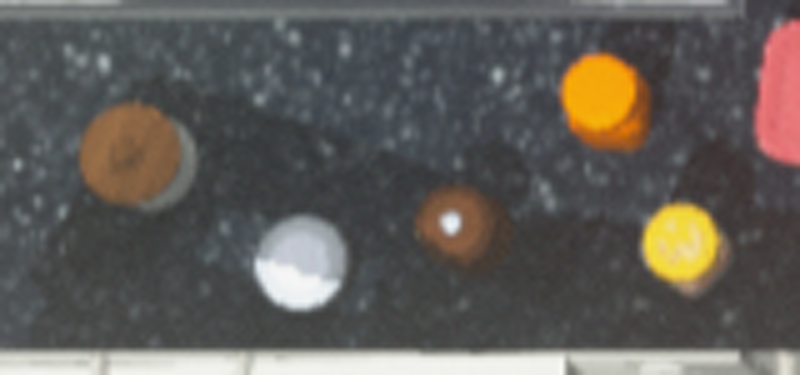

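View pics/tb.png

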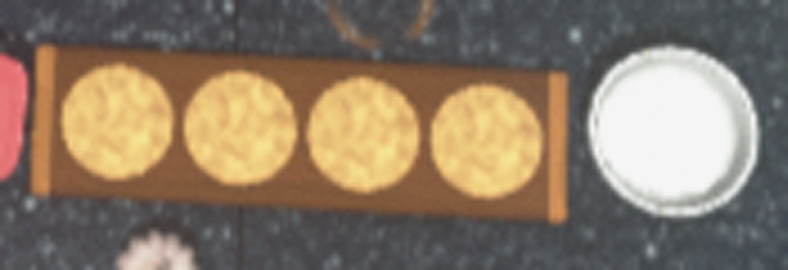

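View pics/sc.png

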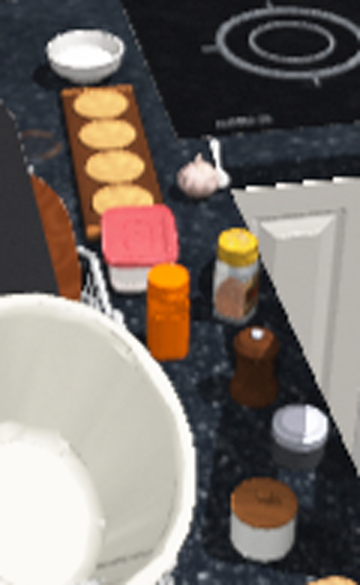

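The crops show, in top pixels: salt lid ≈(121,236), tin lid ≈(155,257), mill button ≈(185,249.5), yellow cap ≈(231,253). In the scene view: cap ≈(319,221), mill button ≈(325.5,251), tin lid ≈(340,281), salt knob ≈(329,304). Next I'll triangulate these.

```bash
python3 - <<'E'
from h import *
t=cv2.imread("pics/top0.png"); s=cv2.imread("pics/scene0.png")
c=lambda u,v,f,ox,oy:((u+.5)/f-.5+ox,(v+.5)/f-.5+oy)
T={"jar":(680,242),"mill":(451,223),"tin":(301,262),"salt":(126,150)}
S={"jar":(238,243),"mill":(257,333),"tin":(300,424),"salt":(268,493)}
for k in T:
    p,e=tri(c(*T[k],5,95,205),c(*S[k],3,240,140)); print(k,p.round(4),"gap",e.round(4))
    for z in {"jar":(.1,),"mill":(.082,),"tin":(.042,),"salt":(.062,.052)}[k]: print("  plane",onplane("top",c(*T[k],5,95,205),z).round(4))
print("salt lid", onplane("top",c(130,154,5,95,205),.05).round(4))
def discs(im,roi,n):
    x0,y0,x1,y1=roi; h=cv2.cvtColor(im[y0:y1,x0:x1],cv2.COLOR_BGR2HSV)
    m=cv2.inRange(h,(12,70,150),(32,255,255)); m=cv2.morphologyEx(m,cv2.MORPH_OPEN,np.ones((5,5)))
    return sorted([(*(a[3]+[x0,y0]),a[2][4]) for a in [(0,0,st,ce) for st,ce in zip(*cv2.connectedComponentsWithStats(m)[2:])][1:] if a[2][4]>100])
D=discs(t,(285,200,415,260),0); E=discs(s,(255,160,300,222),1)
print(np.round(D,1),np.round(E,1))
for d in D: print(onplane("top",d[:2],.018).round(4),proj("scene",onplane("top",d[:2],.018)).round(1))
for d,e in zip(sorted(D,key=lambda a:-a[0]),sorted(E,key=lambda a:a[1])): print(tri(d[:2],e[:2]))
E
```

```text
jar [0.4186 0.0937 0.097 ] gap 0.0022
  plane [0.4194 0.0931 0.1   ]
mill [0.4318 0.2307 0.0802] gap 0.0013
  plane [0.4323 0.2302 0.082 ]
tin [0.412  0.3281 0.0393] gap 0.0018
  plane [0.4126 0.3272 0.042 ]
salt [0.4758 0.4321 0.06  ] gap 0.0058
  plane [0.4783 0.4306 0.062 ]
  plane [0.4796 0.4336 0.052 ]
salt lid [0.4774 0.4316 0.05  ]
[[305.8 226.6 522. ]
 [333.  228.  525. ]
 [360.3 229.5 528. ]
 [387.6 231.  525. ]] [[276.4 189.  629. ]]
[ 0.5094 -0.1326  0.018 ] [280.  206.7]
[ 0.505  -0.2172  0.018 ] [277.4 195. ]
[ 0.5003 -0.3022  0.018 ] [275.  184.2]
[ 0.4957 -0.3868  0.018 ] [272.8 174.2]
(array([ 0.49284261, -0.40014378, -0.05997473]), np.float64(0.027830613836493885))
```

```bash
cat >> h.py <<'E'
from scipy.spatial.transform import Rotation
def ori(a):
    y=np.array([np.cos(a),np.sin(a),0]); z=np.array([0,0,-1.])
    return Rotation.from_matrix(np.c_[np.cross(y,z),y,z]).as_rotvec()
DISC=[(.5094,-.1326),(.505,-.2172),(.5003,-.3022),(.4957,-.3868)]
A=-.054   # row-perpendicular closing direction at the discs
H=.22
def pick(xy,a,ztcp,op=.08):
    bot.move_pose([*xy,H],ori(a)); bot.grip(op)
    hit=bot.move_linear([*xy,ztcp],.12,stop_force=15); bot.grip(0.0)
    print("pick hit",hit,"w",bot.current_grip_width(),"F",bot.current_grip_force(),bot.current_clock())
    bot.move_linear([*xy,H],.2)
def place(i,ztcp,a=A,via=(.42,.15),d=(0,0)):
    p=np.array(DISC[i])+d
    bot.move_linear([*via,H],.3); bot.move_linear([*p,H],.3,orientation=ori(a))
    bot.move_linear([*p,ztcp+.05],.2); hit=bot.move_linear([*p,ztcp+.0195],.05,stop_force=8)
    print("place hit",hit,bot.current_eef_pos(),"w",bot.current_grip_width())
    bot.grip(.085); bot.move_linear([*p,H],.2); print(bot.current_clock())
def snap(k):
    for n in("scene","top"): cv2.imwrite(f"pics/{n}{k}.png",bot.grab_frame(n)[:,:,::-1])
E
python3 - <<'E'
from h import *
for a in (A,A+np.pi,A-np.pi,np.pi/2):
  for p in [(.4126,.3275,.016),(.432,.230,.023),(.419,.0933,.039),(.478,.432,.01),(*DISC[0],.03),(*DISC[3],.05)]:
    q=bot.inverse_kinematics(list(p),ori(a)); print(round(a,2),p,None if q is None else np.round(q,2))
pick((.4126,.3275),A,.016)
E
```

```text
-0.05 (0.4126, 0.3275, 0.016) [ 0.46  0.44  1.83 -0.    0.87  0.51]
-0.05 (0.432, 0.23, 0.023) [ 0.26  0.38  1.92 -0.    0.84  0.31]
-0.05 (0.419, 0.0933, 0.039) [-0.04  0.27  2.04 -0.    0.83  0.01]
-0.05 (0.478, 0.432, 0.01) [ 0.56  0.62  1.53 -0.    1.    0.62]
-0.05 (0.5094, -0.1326, 0.03) [-0.47  0.42  1.82 -0.    0.9  -0.41]
-0.05 (0.4957, -0.3868, 0.05) [-0.84  0.55  1.54 -0.    1.06 -0.79]
3.09 (0.4126, 0.3275, 0.016) [ 0.46  0.44  1.83  0.    0.87 -2.63]
3.09 (0.432, 0.23, 0.023) [ 0.26  0.38  1.92  0.    0.84 -2.83]
3.09 (0.419, 0.0933, 0.039) None
3.09 (0.478, 0.432, 0.01) [ 0.56  0.62  1.53  0.    1.   -2.53]
3.09 (0.5094, -0.1326, 0.03) [-0.47  0.42  1.82  0.    0.9   2.73]
3.09 (0.4957, -0.3868, 0.05) [-0.84  0.55  1.54  0.    1.06  2.36]
-3.2 (0.4126, 0.3275, 0.016) [ 0.46  0.44  1.83 -0.    0.87 -2.63]
-3.2 (0.432, 0.23, 0.023) [ 0.26  0.38  1.92 -0.    0.84 -2.83]
-3.2 (0.419, 0.0933, 0.039) None
-3.2 (0.478, 0.432, 0.01) [ 0.56  0.62  1.53 -0.    1.   -2.53]
-3.2 (0.5094, -0.1326, 0.03) [-0.47  0.42  1.82 -0.    0.9   2.73]
-3.2 (0.4957, -0.3868, 0.05) [-0.84  0.55  1.54 -0.    1.06  2.36]
1.57 (0.4126, 0.3275, 0.016) [ 0.46  0.44  1.83 -0.    0.87 -1.11]
1.57 (0.432, 0.23, 0.023) [ 0.26  0.38  1.92 -0.    0.84 -1.31]
1.57 (0.419, 0.0933, 0.039) [-0.04  0.27  2.04 -0.    0.83 -1.61]
1.57 (0.478, 0.432, 0.01) [ 0.56  0.62  1.53 -0.    1.   -1.01]
1.57 (0.5094, -0.1326, 0.03) [-0.47  0.42  1.82  0.    0.9  -2.04]
1.57 (0.4957, -0.3868, 0.05) [-0.84  0.55  1.54  0.    1.06 -2.41]
pick hit False w 0.05444880009360384 F 30.000455940607935 4.2583
```

```bash
python3 - <<'E'
from h import *
place(0,.016); snap(1)
s=cv2.imread("pics/scene1.png");t=cv2.imread("pics/top1.png")
a=cv2.resize(t[200:290,95:455],None,fx=2.2,fy=2.2); b=cv2.resize(s[140:335,240:380],None,fx=1.8,fy=1.8)
c=np.zeros((a.shape[0]+b.shape[0],a.shape[1],3),np.uint8); c[:a.shape[0]]=a; c[a.shape[0]:,:b.shape[1]]=b
cv2.imwrite("pics/c1.png",c)
E
```

```text
place hit False [ 0.50945422 -0.1326644   0.03540042] w 0.054405264359158254
10.7583
```

View pics/c1.png

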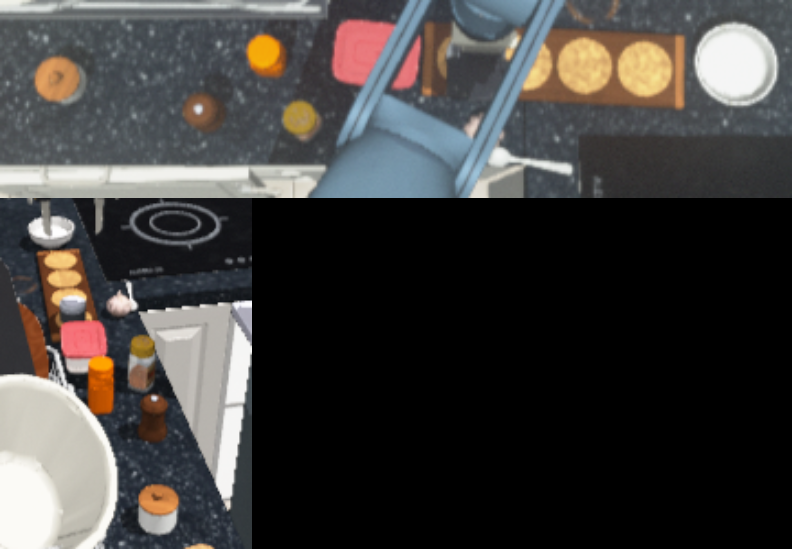

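The tin stands on disc 1 (scene crop ≈(72,305)) and nothing else has moved. Next are the salt pot, via a safe waypoint, and then the mill.

```bash
python3 - <<'E'
from h import *
bot.move_linear([.42,.15,H],.3); bot.move_linear([.42,.32,H],.3,orientation=ori(np.pi/2-.2))
pick((.4775,.4312),np.pi/2-.2,.010,.085)
bot.move_linear([.42,.32,H],.3)
place(1,.010)
bot.move_linear([.42,.15,H],.3)
pick((.432,.230),A,.023)
place(2,.023)
bot.move_linear([.42,.15,H],.3)
snap(2)
s=cv2.imread("pics/scene2.png");t=cv2.imread("pics/top2.png")
a=cv2.resize(t[200:290,195:455],None,fx=3,fy=3); b=cv2.resize(s[140:260,240:360],None,fx=2.7,fy=2.7)
c=np.zeros((a.shape[0]+b.shape[0],a.shape[1],3),np.uint8); c[:a.shape[0]]=a; c[a.shape[0]:,:b.shape[1]]=b
cv2.imwrite("pics/c2.png",c)
E
```

```text
pick hit False w 0.059911121137695124 F 30.000123253078357 16.8
place hit False [ 0.50506453 -0.21725293  0.02938422] w 0.06001518488320711
24.3
pick hit False w 0.04650192461363638 F 30.00024371780455 28.9167
place hit False [ 0.5003501  -0.30227245  0.04241344] w 0.04609883489612482
35.6333
```

View pics/c2.png

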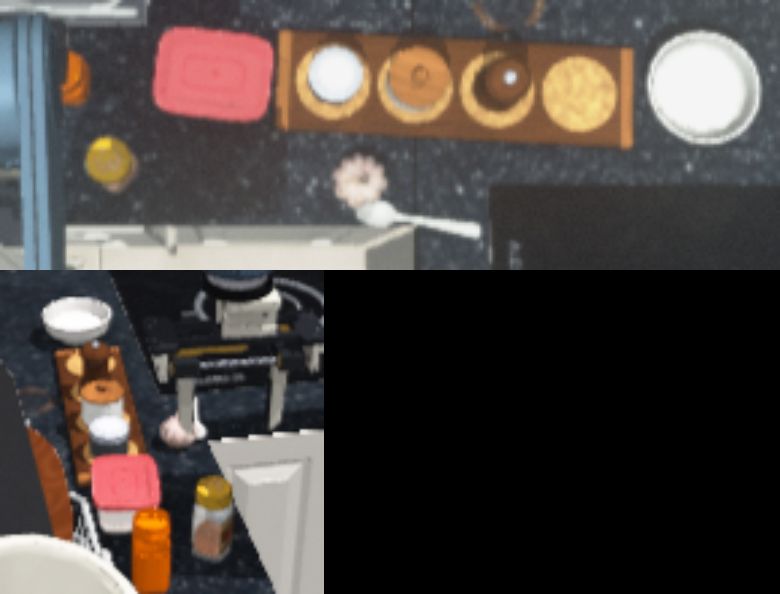

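The tin, salt pot and mill stand on discs 1–3 (top crop: lids at (336,73) and (418,76), button at (510,77)). The tub and bowl are where they were. Next is the jar, followed by a check of positions.

```bash
python3 - <<'E'
from h import *
pick((.4188,.0934),A,.039)
place(3,.039)
bot.move_linear([.42,.0,.3],.3); bot.move_linear([.42,.25,.3],.3)
snap(3)
s=cv2.imread("pics/scene3.png");t=cv2.imread("pics/top3.png")
a=cv2.resize(t[200:260,285:445],None,fx=5,fy=5,interpolation=2); b=cv2.resize(s[140:230,245:335],None,fx=3,fy=3)
c=np.zeros((a.shape[0]+b.shape[0],a.shape[1],3),np.uint8); c[:a.shape[0]]=a; c[a.shape[0]:,:b.shape[1]]=b
cv2.imwrite("pics/c3.png",c)
f=lambda n,p,k,ox,oy:((proj(n,p)-[ox,oy]+.5)*k-.5).round()
for i,h in enumerate((.042,.062,.082,.1)): print(i+1,f("top",[*DISC[i],.018+h],5,285,200),f("scene",[*DISC[i],.018+h],3,245,140)+[0,300])
E
```

```text
pick hit False w 0.05081006018115215 F 29.997045399213675 40.3583
place hit False [ 0.49577776 -0.3868548   0.05840731] w 0.05036969125226071
46.9917
1 [110. 125.] [106. 473.]
2 [254. 127.] [ 97. 425.]
3 [402. 130.] [ 90. 380.]
4 [553. 134.] [ 83. 340.]
```

View pics/c3.png

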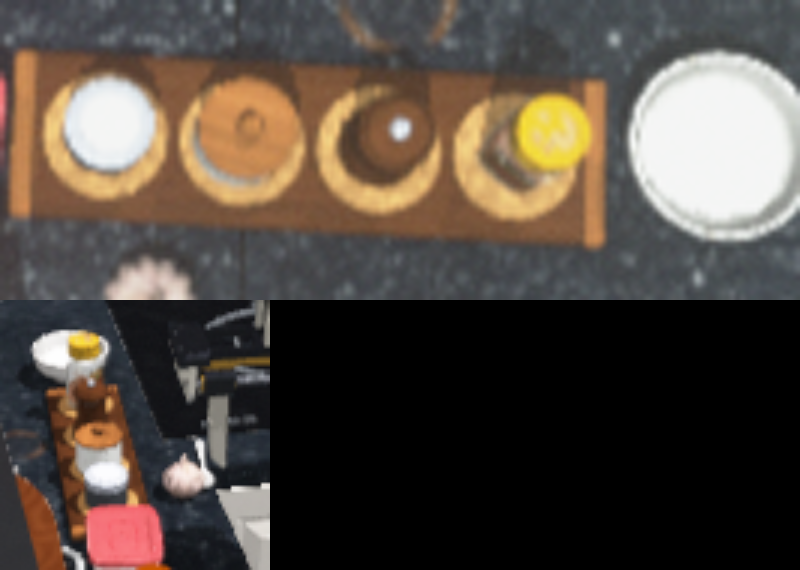

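The tops measure (109,123), (251,126), (400,129) and (553,132) against expected (110,125), (254,127), (402,130) and (553,134), so each is within about 2 mm. All four are upright and the bowl and tub are in place.

```bash
python3 -c "
from workcell import bot
print(bot.job_done(),bot.current_clock())"
```

```text
the job is handed in; nothing more can be done
the job is handed in; nothing more can be done
```

The four seasonings stand upright in height order, spice jar by the bowl down to herb tin by the tub, each within about 2 mm of its disc's centre in the last picture, and the job was handed in after about 50 s; no verdict was shown.

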